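# Locate the specimen plate on the photo board

## Robot

A 6-joint arm with a two-finger parallel gripper is mounted at the origin on a cart in front of the work surface, level with it; the furniture and walls round the work are solid. World frame = base frame: x ahead of the robot, y to its left, z up, the work surface at z = 0. Lengths are in m, angles in rad, forces in N, time in s.
With the tool pointing down it reaches from about 0.375 to 0.925 m from the base axis. Payload 5.7 kg.
Tool frame: the origin (TCP) lies at the very end of the fingers, on their centre line; the grasp point (between the pads) lies 19 mm behind it; z points along the fingers, y is the line along which they close (so a half turn about z gives the same grasp; the last joint's range is limited). The gripper opens to 88 mm and grips with 3 to 60 N. Pads are 20 mm wide; open, the fingers measure 115 mm over their backs; the gripper's body (75 mm by 178 mm) begins 61 mm behind the grasp point.
Start: joints at [1.165, 0.359, 1.51, -0, 1.272, -0.115], TCP at [0.172, 0.575, 0.223] pointing down, gripper open.
Joint ranges: [-2.97, 2.97], [-1.01, 2.36], [0.21, 2.38], [-0.96, 4.11], [0.2, 2.71], [-2.98, 2.98]. Speed limits (rad/s): [2.39, 2.39, 3.14, 3.14, 3.14, 3.14].

## Interface

Orientations are given as a unit quaternion [w, x, y, z].
In Python, from workcell import ctrl gives the robot as it stands.
- The arm moves only by the tool drive_tool, never from a script. Its argument "commands" is a list that holds one entry, the list of rows, each a list of 6 numbers: the shift along the tool's x, y, z in mm, then the turn, a rotation vector about the tool's x, y, z in degrees. A call has 1 to 12 rows; each row is the pose to reach, as a shift and turn from the pose commanded when the call began, along the tool's axes at that moment; what a row does not reach only later rows make up. A row lasts 1/12 s, in which the tool goes at most 41.7 mm and 7.16 degrees, less where a joint would pass 70% of its speed; a pose out of reach is approached as far as the arm can. A call with a gripper value outside its range is refused whole. "fingers" is the finger opening in mm, from 0 to 87.8, set as the call begins (left out, the last holds). The fingers move at their own pace and stop on an object; "force" is the grip in N (left out, the last holds). Time passes only in rows, so rows that repeat a pose let the fingers close. It gives the time, the measured TCP pose, the force, the opening and the grip force at its end, in the units of the state.
- ctrl.read_state(): the state, without advancing time (a new reading comes with each control period).
- ctrl.grab_frame(name): name is "side" or "top" or "wrist"; returns a dict with "img" (384x512x3 uint8, red, green, blue), "vfov" (degrees; the focal length in pixels is half the picture's height over the tangent of half this angle, whatever the lens; pixels are square), "cx", "cy" (the principal point, pixels), "R" (3x3) and "t" (3): a world point X has camera coordinates R X + t; the wrist camera has in their place "tool_from_camera" (4x4, takes a point from camera to tool coordinates, whose origin is the TCP and whose axes are the flange's). Camera axes: x right, y down, z forward; pixel columns grow to the right and rows downward; lengths in m; the calibration is good to about 2 mm. A picture is of the moment at which its call begins: read the wrist's pose just before it. There is no depth.
- ctrl.sign_off(): hands the job in; it is judged then, once.
The state is a dict: "time_s": time; "joint_pos": joint angles; "dq": joint speeds; "joint_efforts": joint torques, N m; "tcp_pos": TCP position; "tcp_rot": TCP orientation; "ft_force": force on the tool from outside, world axes, zero at the start; "wrist_torque": the same for the moment, N m; "grip_width": finger opening in m; "finger_force": force on a finger pad.
Only numpy, scipy, OpenCV 4.12 (cv2) and the standard library are available. Lean on these libraries where they do the work, as an engineer would, in place of code of your own. Each camera call takes 0.05 s, during which the arm holds its last target. There are 200 camera calls.

## Task

First put the red-and-white photo scale bar, which lies in the way, flat into the grey tray. Then slide the blue plate with its bowl along the plywood board, never lifting the plate or touching the bowl, until it is snug against both steel dowels and the brass end stop, with the bowl still standing near the middle of the plate. Leave everything else where it is, and let go of everything at the end.

Things in the scene. Friction and masses are not known exactly. Their poses are not given: they have to be found in the camera images.
- board: Fixed plywood locating board, 270 (its x) x 250 (its y) x 12 thick, on the table. Origin: centre of its underside; +x points to its far (dowel) edge, y to the left. Two fixed steel dowels, 12 dia, stand 28 above its top at (+105, -42) and (+105, +42) in its frame.
- end_stop: Fixed brass end stop post, 19 dia over its 3 mm collar (18 dia below, where it meets the plate), 22 high, standing on the board's top at board (+60, +95) or (+60, -95): either end, see which. Origin: centre of its foot, at the height of the board's top; axes parallel to the board's. A flat black plug, flush with the board, fills the other place and is no obstacle.
- plate: Loose flat blue plate, 100 (its x) x 140 (its y) x 12 thick, 0.3 to 0.55 kg (with its bowl it takes 3 to 9 N to slide), askew on the board, maybe overhanging its near edge. Origin: centre of its underside. Home: far 140 mm side against both dowels, one 100 mm end against the end stop; its centre is then at board x +49, and 79 mm along board y from the end stop's centre, towards the middle.
- bowl: Loose white bowl, 78 dia at the rim, 46 dia at the foot, 43 high, 85 g, standing near the middle of the blue plate (within about 10 mm). Only friction holds it. Origin: centre of its foot.
- scale_bar: Loose red-and-white photo scale bar, 24 (its x) x 110 (its y) x 12 high, 60 g, lying on the board between the plate and the dowels. Origin: centre of its underside; long side along its y.
- tray: Fixed grey open tray on the table to the right of the board, outside 160 (its x) x 94 (its y) x 18 high, walls and floor 5 thick. Origin: centre of its underside; long side along its x.
- dropper: Bystander, leave it standing or lying where it is: brown dropper bottle with black top, 33 dia x 102 high mm. Origin: centre of its foot.
- small_bowl: Bystander, leave it standing or lying where it is: white bowl, 80 dia x 41 high, standing on the table mm. Origin: centre of its foot.
- tape: Bystander, leave it standing or lying where it is: roll of tan masking tape lying flat, 98 dia x 25 high mm. Origin: centre of its underside.
- cork_block: Bystander, leave it standing or lying where it is: cork sanding block, 50 x 76 x 28 high mm. Origin: centre of its underside; long side along its y.
- sherd: Bystander, leave it standing or lying where it is: terracotta potsherd, 52 x 47 x 12 high mm. Origin: centre of its underside.

How it is judged:
By the outcome, as a careful person would: the job done as asked, in the order asked, and still so for the second after the job is handed in, with the robot touching nothing.
It also fails if it takes over 64 s, if anything falls off the work surface, if the arm or the gripper's body presses on something with over 40 N, if the wrist force passes 120 N, or if a joint passes its speed limit or range.

## Working session

There is one attempt and no reset: what is moved stays moved. The work goes in short steps, Python scripts to look and compute and a tool call to move; the robot and the scene stay as the last step left them, time stands still between calls to the robot, and variables do not carry over. Pictures are saved under pics/ and viewed, at most 10 in all, crops included, and the job is handed in when it is done.

Besides the shell and the picture viewer there is one more tool, called after "Request:" as name([rows], argument=value, ...), one row to a line, values as JSON. drive_tool: Moves the arm, as the interface text tells. Its arguments: {"type":"object","properties":{"commands":{"type":"array"},"fingers":{"type":"number"},"force":{"type":"number"}},"required":["commands"]}

```bash
mkdir -p pics; python3 - <<'E'
from workcell import ctrl
import cv2,numpy as np
ims=[]
for n in("top","side"):
    f=ctrl.grab_frame(n); np.savez(n+".npz",**f); ims.append(f["img"]); print(n,f["vfov"],f["cx"],f["cy"],np.round(f["R"],3).tolist(),f["t"])
    cv2.imwrite(f"pics/{n}0.png",cv2.resize(f["img"][:,:,::-1],(800,600)))
s=ctrl.read_state();print(s)
E
```

```text
top 49.645645615363286 256.4988599166353 197.03799922730272 [[0.001, -1.0, 0.013], [-0.991, -0.003, -0.133], [0.133, -0.012, -0.991]] [-0.02637748  0.57928113  1.17181498]
side 56.71242082084982 255.37128334420328 191.49388499988015 [[-0.991, -0.131, 0.012], [-0.096, 0.664, -0.741], [0.089, -0.736, -0.671]] [0.57752987 0.09278245 0.82383629]
{'time_s': 0.1, 'joint_pos': array([ 1.16487466e+00,  3.59425703e-01,  1.51131337e+00,  3.06053162e-06,
        1.27251409e+00, -1.15104415e-01]), 'dq': array([ 0.00015873, -0.00142128, -0.00202416,  0.00187272, -0.00109794,
        0.00155648]), 'joint_efforts': array([ 2.17126653e-04, -5.16350663e+01, -2.71406507e+01,  6.74129510e-02,
        2.78267206e-02, -5.79755397e-05]), 'tcp_pos': array([0.17180212, 0.57422662, 0.22190211]), 'tcp_rot': array([-2.15267042e-04,  1.44897151e-01,  9.89446374e-01, -8.01863994e-04]), 'ft_force': array([ 0.1289829 , -0.44473994, -1.27877728]), 'wrist_torque': array([-0.03592278, -0.05774138,  0.00062169]), 'finger_force': 0.0, 'grip_width': 0.08822590041654685}
```

View pics/top0.png

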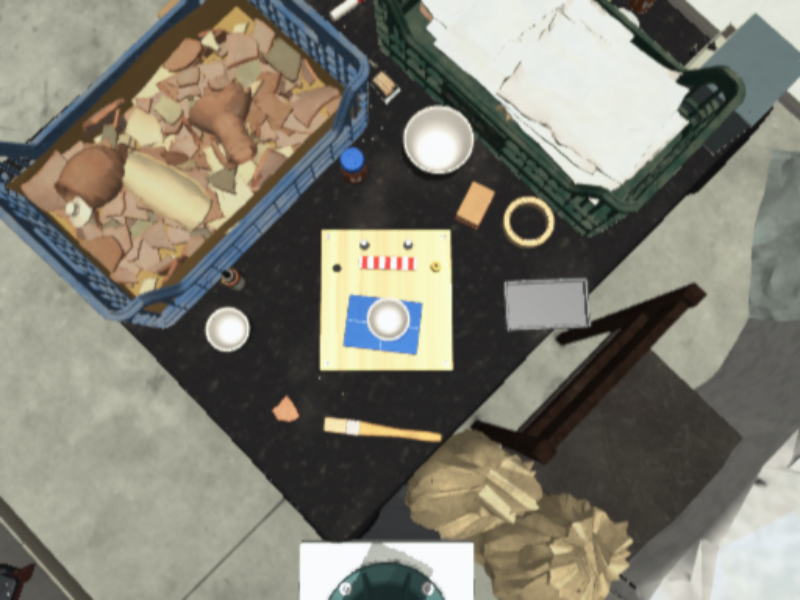

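View pics/side0.png

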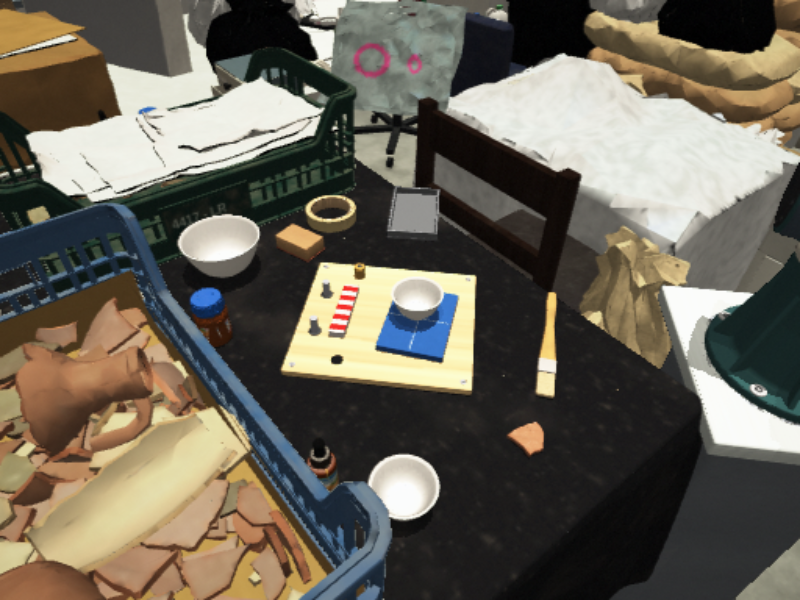

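The top view (800 px scale) shows the board at cols 320–453, rows 230–370, and the scale bar at (387,264). The dowels are at (364,244) and (408,244), and the end stop is on the right at (435,267). The plate is around (383,325), the bowl at (387,319) and the tray at (547,304).

```bash
cat > h.py <<'E'
import numpy as np,cv2
def ray(f,uv):
    fl=192/np.tan(np.radians(f["vfov"])/2); uv=np.atleast_2d(uv).astype(float)
    d=np.c_[(uv[:,0]-f["cx"])/fl,(uv[:,1]-f["cy"])/fl,np.ones(len(uv))]
    return -f["R"].T@f["t"], d@f["R"]
def plane(f,uv,z):
    o,d=ray(f,uv); return (o+d*((z-o[2])/d[:,2])[:,None])[:,:2]
def rect(f,mask,z):  # centre, sides, angle of the mask's min-area rectangle on plane z (world)
    c=max(cv2.findContours(mask.astype(np.uint8),0,cv2.CHAIN_APPROX_NONE)[0],key=cv2.contourArea)
    p=plane(f,c[:,0,:],z).astype(np.float32)*1000
    return cv2.minAreaRect(p),cv2.boxPoints(cv2.minAreaRect(p)),c
def box(sh,a,b,c,d):
    m=np.zeros(sh[:2],bool); m[b:d,a:c]=1; return m
def masks(img):
    h=cv2.cvtColor(img,cv2.COLOR_RGB2HSV).astype(int); H,S,V=h[...,0],h[...,1],h[...,2]
    return H,S,V
E
python3 - <<'E'
from h import *
f=dict(np.load("top.npz")); im=f["img"]; H,S,V=masks(im); k=.64
roi=box(im.shape,195,140,300,245)
blue=roi&(H>100)&(H<125)&(S>120)
board=roi&(V>130)&(H>12)&(H<35)&(S>40)
bm=cv2.morphologyEx((roi&((V>120)|blue)).astype(np.uint8),cv2.MORPH_CLOSE,np.ones((5,5)))
print("board",rect(f,bm,.012)[:2])
pl=blue.astype(np.uint8); c=np.vstack(cv2.findContours(pl,0,1)[0]);hull=cv2.convexHull(c)
p=plane(f,hull[:,0],.024).astype(np.float32)*1000;print("plate",cv2.minAreaRect(p),cv2.boxPoints(cv2.minAreaRect(p)))
red=box(im.shape,222,158,272,178)&((H<6)|(H>172))&(S>120)
c=np.vstack(cv2.findContours(red.astype(np.uint8),0,1)[0]);p=plane(f,c[:,0],.024).astype(np.float32)*1000
print("red",cv2.minAreaRect(p))
for n,(u,v),z in(("dowL",(364,244),.04),("dowR",(408,244),.04),("stop",(435,267),.034),("bowl",(388,319),.067)):
    print(n,plane(f,(u*k,v*k),z)*1000)
tr=box(im.shape,315,170,385,220)&(V>70)
print("tray",rect(f,tr,.018)[:2])
cv2.imwrite("pics/topcrop.png",cv2.resize(im[135:250,190:390,::-1],(800,460),interpolation=cv2.INTER_CUBIC))
E
```

```text
board (((601.2959594726562, 3.6164779663085938), (269.0367126464844, 250.9757537841797), 0.2658521831035614), array([[ 466.19678,  128.47884],
       [ 467.36133, -122.49421],
       [ 736.39514, -121.24588],
       [ 735.2306 ,  129.72717]], dtype=float32))
plate ((551.1702270507812, 9.340286254882812), (136.22732543945312, 95.13959503173828), 83.26908111572266) [[495.94495  -52.728413]
 [590.4288   -63.879406]
 [606.3955    71.40898 ]
 [511.91168   82.55998 ]]
red ((668.6187133789062, 0.4555244445800781), (95.57898712158203, 21.422807693481445), 88.34123229980469)
dowL [[700.66177091  44.54236233]]
dowR [[701.02305966 -38.56393754]]
stop [[658.18086757 -89.77977682]]
bowl [[555.07528347  -1.53687654]]
tray (((579.2550048828125, -315.8387145996094), (123.89322662353516, 187.3472442626953), 2.725971221923828), array([[ 512.92346, -225.21722],
       [ 521.8335 , -412.35248],
       [ 645.58655, -406.4602 ],
       [ 636.6765 , -219.32495]], dtype=float32))
```

View pics/topcrop.png

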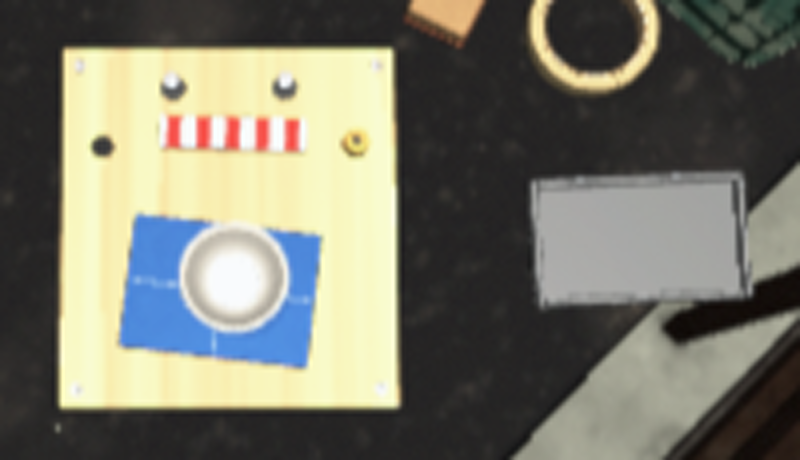

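```bash
python3 - <<'E'
from h import *
f=dict(np.load("top.npz")); g=dict(np.load("side.npz")); k=.64
def tri(a,b):
    o,d=ray(f,np.array(a)*k);p,e=ray(g,np.array(b)*k)
    A=np.c_[d[0],-e[0]];s=np.linalg.lstsq(A,p-o,rcond=None)[0];x=o+s[0]*d[0];y=p+s[1]*e[0];return (x*1000).round(),(y*1000).round()
print("chair far",tri((697,290),(430,105)),"near",tri((540,450),(572,178)))
c=plane(f,[(323,180),(376.25,178),(378,209.25),(325,211.25)],.018)*1000;print("tray",c.round(1),c.mean(0))
print("dropper top",tri((228,270),(319,443)))
for n,a,b in(("dowL",(173,82),None),("dowR",(285,82),None)):print(n,plane(f,(190+a[0]/4,135+a[1]/4),.040)*1000)
E
```

```text
chair far (array([ 601., -541.,  127.]), array([ 588., -541.,  125.])) near (array([ 327., -257.,  134.]), array([ 319., -256.,  134.]))
tray [[ 634.1 -224.1]
 [ 640.8 -384.2]
 [ 546.7 -385.9]
 [ 540.3 -228.2]] [ 590.48121331 -305.58796536]
dropper top (array([641., 287.,  87.]), array([635., 286.,  86.]))
dowL [[702.65697263  43.70478828]]
dowR [[703.01802896 -38.94824373]]
```

```bash
cat >> h.py <<'E'
def go(x,y,z,psi):  # tool-frame shift (mm) and z turn (deg) to reach world TCP (mm), tool y at world angle psi (deg)
    from workcell import ctrl; from scipy.spatial.transform import Rotation as R
    s=ctrl.read_state(); w,a,b,c=s["tcp_rot"]; M=R.from_quat([a,b,c,w])
    p=np.radians(psi); ty=np.array([np.cos(p),np.sin(p),0]); tz=np.array([0,0,-1.]); T=np.c_[np.cross(ty,tz),ty,tz]
    d=M.inv().apply(np.array([x,y,z])-s["tcp_pos"]*1000); rv=(M.inv()*R.from_matrix(T)).as_rotvec(degrees=True)
    print(np.round(d,1),np.round(rv,2),"t",round(s["time_s"],2),"tcp",np.round(s["tcp_pos"]*1000,1))
E
python3 -c "
from h import *
go(669,1,150,-1.5)"
```

```text
[-640.7 -406.5   72.4] [-9.000e-02  5.000e-02  7.484e+01] t 0.1 tcp [171.8 574.2 221.9]
```

Request:
drive_tool([
  [[-640.7,-406.5,72.4,0,0,74.8],[-640.7,-406.5,72.4,0,0,74.8],[-640.7,-406.5,72.4,0,0,74.8],[-640.7,-406.5,72.4,0,0,74.8],[-640.7,-406.5,72.4,0,0,74.8],[-640.7,-406.5,72.4,0,0,74.8],[-640.7,-406.5,72.4,0,0,74.8],[-640.7,-406.5,72.4,0,0,74.8],[-640.7,-406.5,72.4,0,0,74.8],[-640.7,-406.5,72.4,0,0,74.8],[-640.7,-406.5,72.4,0,0,74.8],[-640.7,-406.5,72.4,0,0,74.8]],
], fingers=50)

```text
time_s: 1.1
tcp_pos: [0.499, 0.1969, 0.1748]
tcp_rot: [-0.0, 0.717, 0.697, -0.0]
ft_force: [-0.4, -0.5, 0.3]
grip_width: 0.05
finger_force: 0.0
```

```bash
python3 -c "
from h import *
go(669,1,150,-1.5)"
```

```text
[-190.9  175.6   24.7] [-0.03  0.01 -0.16] t 1.1 tcp [499.  196.9 174.8]
```

Request:
drive_tool([
  [[-191,176,25,0,0,0],[-191,176,25,0,0,0],[-191,176,25,0,0,0],[-191,176,25,0,0,0],[-191,176,25,0,0,0],[-191,176,25,0,0,0],[-191,176,25,0,0,0],[-191,176,25,0,0,0],[-191,176,25,0,0,0]],
])

```text
time_s: 1.85
tcp_pos: [0.6684, 0.0035, 0.1493]
tcp_rot: [-0.001, 0.717, 0.698, -0.001]
ft_force: [-0.4, 0.0, 0.2]
grip_width: 0.0499
finger_force: 0.0
```

```bash
cat >> h.py <<'E'
def wrist():
    from workcell import ctrl; from scipy.spatial.transform import Rotation as R
    s=ctrl.read_state(); f=ctrl.grab_frame("wrist"); w,a,b,c=s["tcp_rot"]
    T=np.eye(4);T[:3,:3]=R.from_quat([a,b,c,w]).as_matrix();T[:3,3]=s["tcp_pos"]
    W=np.linalg.inv(T@f["tool_from_camera"]); f["R"]=W[:3,:3]; f["t"]=W[:3,3]; return f
E
python3 -c "
from h import *
go(669,1,17,-1.5)
f=wrist();np.savez('w1.npz',**f);cv2.imwrite('pics/w1.png',f['img'][:,:,::-1])"
```

```text
[ -2.6   1.  132.3] [-0.12 -0.04 -0.03] t 1.85 tcp [668.4   3.5 149.3]
```

View pics/w1.png

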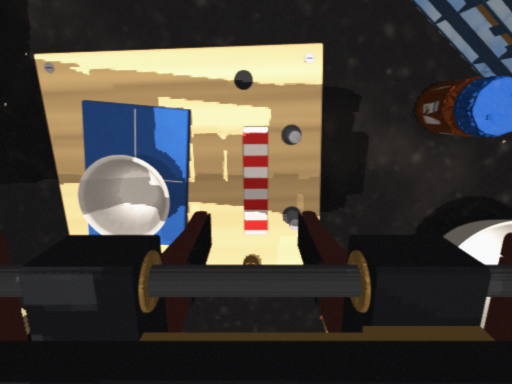

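The wrist view shows the bar at cols 244–269, rows 126–235. The dowel tops are at (293,133) and (293,215), and the end stop is at (252,259), just clear of the fingers.

```bash
python3 - <<'E'
from h import *
f=dict(np.load('w1.npz'));im=f["img"];H,S,V=masks(im)
r=box(im.shape,235,115,280,245)
red=r&((H<6)|(H>172))&(S>150)|(r&(S<50)&(V>120))
print(rect(f,red,.024)[:2])
print("bar",(plane(f,[(244,126),(269,126),(244,235),(269,235)],.024)*1000).round(1))
print("dow",(plane(f,[(293,133),(293,215)],.040)*1000).round(1))
bl=(H>100)&(H<125)&(S>120)&box(im.shape,60,80,200,250)
print("plate",(rect(f,bl,.024)[1]).round(1), "bd far corner",plane(f,[(322,44)],.012)*1000)
go(669,1,15,-1)
E
```

```text
(((669.4195556640625, 7.050642013549805), (42.64706802368164, 23.467937469482422), 89.07455444335938), array([[657.3427  , -14.080591],
       [680.80756 , -14.459631],
       [681.4964  ,  28.181875],
       [658.03156 ,  28.560915]], dtype=float32))
bar [[660.2  57.1]
 [683.8  56.5]
 [656.3 -53.8]
 [682.2 -54.5]]
dow [[704.6  50.4]
 [705.  -27.5]]
plate [[495.  -52.9]
 [594.  -64. ]
 [609.5  73.6]
 [510.5  84.7]] bd far corner [[734.54718818 129.13001209]]
[ -3.5   1.6 134.6] [-0.13 -0.04 -0.46] t 1.9 tcp [667.8   4.4 149.6]
```

Request:
drive_tool([
  [[-2.5,2.5,35,0,0,0],[-2.5,2.5,70,0,0,0],[-2.5,2.5,100,0,0,0],[-2.5,2.5,120,0,0,0],[-2.5,2.5,130,0,0,0],[-2.5,2.5,134,0,0,0],[-2.5,2.5,134,0,0,0]],
])

```text
time_s: 2.48
tcp_pos: [0.6709, 0.0021, 0.0162]
tcp_rot: [-0.0, 0.716, 0.699, -0.0]
ft_force: [-0.2, 0.2, -1.0]
grip_width: 0.0501
finger_force: 0.0
```

Request:
drive_tool([
  [[0,0,0,0,0,0],[0,0,0,0,0,0],[0,0,0,0,0,0],[0,0,0,0,0,0],[0,0,0,0,0,0],[0,0,0,0,0,0]],
], fingers=5, force=20)

```text
time_s: 2.98
tcp_pos: [0.6722, 0.0007, 0.0172]
tcp_rot: [0.0, 0.716, 0.698, 0.0]
ft_force: [-1.0, 0.3, 6.6]
grip_width: 0.0238
finger_force: 20.0
```

Request:
drive_tool([
  [[0,0,-10,0,0,0],[0,0,-40,0,0,0],[0,0,-75,0,0,0],[0,0,-80,0,0,0],[0,0,-80,0,0,0]],
])

```text
time_s: 3.4
tcp_pos: [0.6743, 0.0005, 0.0998]
tcp_rot: [0.003, 0.716, 0.698, 0.002]
ft_force: [-0.6, 0.1, -0.3]
grip_width: 0.0236
finger_force: 20.0
```

```bash
python3 -c "
from h import *
go(590,-305,90,2)"
```

```text
[-307.6  -76.5    9.5] [ 0.37  0.04 -3.47] t 3.4 tcp [6.743e+02 5.000e-01 9.980e+01]
```

Request:
drive_tool([
  [[-30,-8,0,0,0,-1],[-65,-16,0,0,0,-2],[-100,-25,0,0,0,-3],[-140,-35,0,0,0,-3.5],[-180,-45,0,0,0,-3.5],[-220,-55,0,0,0,-3.5],[-255,-63,0,0,0,-3.5],[-285,-71,0,0,0,-3.5],[-300,-75,0,0,0,-3.5],[-307,-77,0,0,0,-3.5],[-307,-77,0,0,0,-3.5],[-307,-77,0,0,0,-3.5]],
])

```text
time_s: 4.4
tcp_pos: [0.5868, -0.3027, 0.0955]
tcp_rot: [-0.001, 0.694, 0.72, 0.0]
ft_force: [0.3, -0.9, -0.1]
grip_width: 0.0235
finger_force: 20.0
```

```bash
python3 -c "
from h import *
go(590,-305,12,2)
f=wrist();np.savez('w2.npz',**f);cv2.imwrite('pics/w2.png',f['img'][:,:,::-1])"
```

```text
[-2.5  3.2 83.5] [-0.05 -0.08  0.03] t 4.4 tcp [ 586.8 -302.7   95.5]
```

View pics/w2.png

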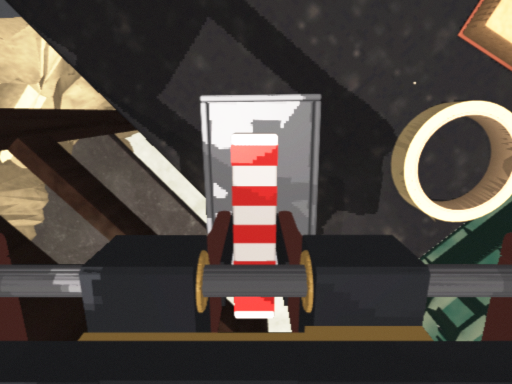

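The bar is held level, spanning cols 232–278. The tray's left-end rim corners are at about (202,97) and (320,96).

```bash
python3 -c "
from h import *
f=dict(np.load('w2.npz'));p=plane(f,[(202,97),(320,96),(210,230),(315,230)],.018)*1000;print(p.round(1))
q=plane(f,[(234,133),(277,133)],.103)*1000;print(q.round(1))
go(589,-305,12,2)"
```

```text
[[ 543.9 -226.7]
 [ 635.  -222.7]
 [ 550.1 -336.5]
 [ 640.5 -333.2]]
[[ 574.7 -247.4]
 [ 596.8 -246.6]]
[-3.   1.9 83.7] [-0.04 -0.07  0.09] t 4.45 tcp [ 587.  -302.2   95.7]
```

Request:
drive_tool([
  [[-1,2,20,0,0,0],[-2,5,45,0,0,0],[-2,5,65,0,0,0],[-2,5,77,0,0,0],[-2,5,82,0,0,0],[-2,5,84,0,0,0],[-2,5,84,0,0,0],[-2,5,84,0,0,0]],
])

```text
time_s: 5.12
tcp_pos: [0.5928, -0.3061, 0.0133]
tcp_rot: [0.001, 0.694, 0.72, 0.0]
ft_force: [0.6, 0.6, -1.1]
grip_width: 0.024
finger_force: 20.0
```

Request:
drive_tool([
  [[0,0,0,0,0,0],[0,0,0,0,0,0],[0,0,0,0,0,0],[0,0,0,0,0,0]],
], fingers=40)

```text
time_s: 5.45
tcp_pos: [0.5922, -0.3063, 0.0128]
tcp_rot: [0.0, 0.694, 0.72, 0.0]
ft_force: [-0.2, -0.1, -0.4]
grip_width: 0.0397
finger_force: 0.0
```

Request:
drive_tool([
  [[0,0,-20,0,0,0],[0,0,-50,0,0,0],[0,0,-90,0,0,0],[0,0,-120,0,0,0],[0,0,-125,0,0,0],[0,0,-125,0,0,0]],
])

```text
time_s: 5.95
tcp_pos: [0.5937, -0.3072, 0.1404]
tcp_rot: [0.003, 0.694, 0.72, 0.001]
ft_force: [-0.1, -0.0, -0.2]
grip_width: 0.0401
finger_force: 0.0
```

```bash
python3 -c "
from h import *
from workcell import ctrl
go(470,9,135,83.3);go(470,9,135,-96.7); print(ctrl.read_state()['joint_pos'])
f=ctrl.grab_frame('top');im=f['img'];np.savez('t2.npz',**f);cv2.imwrite('pics/t2.png',cv2.resize(im[135:250,190:390,::-1],(800,460),interpolation=cv2.INTER_CUBIC))"
```

```text
[ 320.4 -112.5    3.7] [  0.09   0.37 -81.27] t 5.95 tcp [ 593.7 -307.2  140.4]
[ 320.4 -112.5    3.7] [ 3.900e-01 -9.000e-02  9.873e+01] t 5.95 tcp [ 593.7 -307.2  140.4]
[-5.80616777e-01  5.27206500e-01  1.44547925e+00 -1.08099796e-04
  1.16281657e+00 -6.16067668e-01]
```

View pics/t2.png

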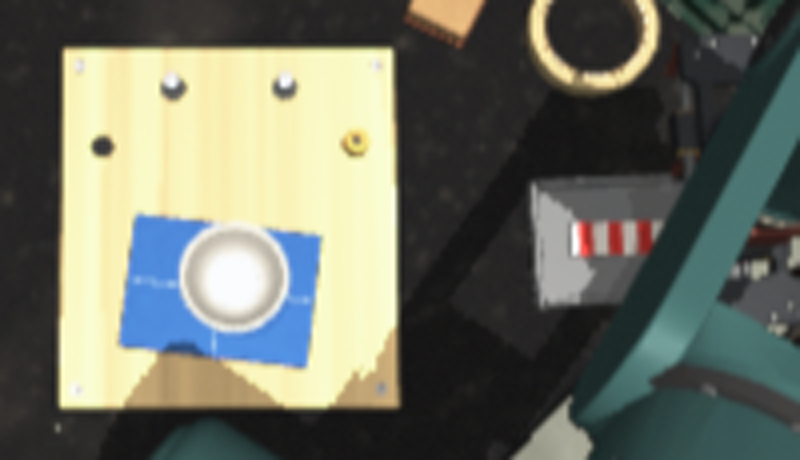

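```bash
python3 -c "
from h import *
go(476,18.5,110,83.5)"
```

```text
[ 328.7 -104.8   27.5] [ 2.000e-02  1.200e-01 -8.147e+01] t 6.0 tcp [ 592.3 -306.2  138.1]
```

Request:
drive_tool([
  [[30,-10,2,0,0,-7],[60,-20,5,0,0,-14],[95,-30,8,0,0,-21],[130,-40,12,0,0,-28],[165,-52,15,0,0,-35],[200,-64,18,0,0,-42],[235,-75,21,0,0,-49],[270,-86,24,0,0,-56],[300,-96,27,0,0,-63],[320,-102,27,0,0,-70],[329,-105,27,0,0,-77],[329,-105,27,0,0,-81.5]],
], fingers=70)

```text
time_s: 7.0
tcp_pos: [0.4717, 0.0215, 0.108]
tcp_rot: [-0.003, 0.052, 0.999, 0.0]
ft_force: [0.3, -0.1, -0.1]
grip_width: 0.0702
finger_force: 0.0
```

Request:
drive_tool([
  [[0,0,30,0,0,0],[0,0,60,0,0,0],[0,0,80,0,0,0],[0,0,90,0,0,0],[0,0,94,0,0,0],[0,0,94,0,0,0],[0,0,94,0,0,0]],
])

```text
time_s: 7.58
tcp_pos: [0.4745, 0.0191, 0.0156]
tcp_rot: [-0.001, 0.056, 0.998, -0.0]
ft_force: [0.4, 0.2, 0.1]
grip_width: 0.0699
finger_force: 0.0
```

```bash
python3 -c "
from h import *
go(491.4,16.6,16,83.5);go(590,-0.3,16,90.3)
f=wrist();np.savez('w3.npz',**f);cv2.imwrite('pics/w3.png',f['img'][:,:,::-1])"
```

```text
[-17.   -0.6  -0.4] [-0.01 -0.11  0.03] t 7.58 tcp [474.5  19.1  15.6]
[-116.9   -6.3   -0.6] [-0.   -0.11 -6.77] t 7.58 tcp [474.5  19.1  15.6]
```

View pics/w3.png

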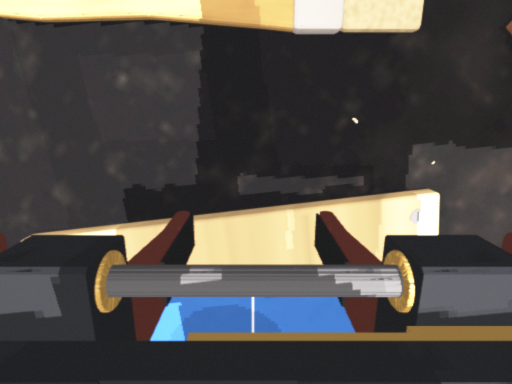

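The plate's centre line is at col 253, midway between the fingers (col 185 and 320). The pusher is centred, so I'll push.

Request:
drive_tool([
  [[-6,-0.3,0,0,0,0],[-12,-0.5,0,0,0,0],[-15,-0.6,0,0,0,0],[-18,-0.6,0,0,0,0],[-21,-0.7,0,0,0,-0.3],[-25,-1,0,0,0,-0.6],[-30,-1.3,0,0,0,-1],[-35,-1.6,0,0,0,-1.4],[-40,-1.9,0,0,0,-1.8],[-45,-2.2,0,0,0,-2.2],[-49,-2.4,0,0,0,-2.5],[-51,-2.5,0,0,0,-2.6]],
])

```text
time_s: 8.63
tcp_pos: [0.5268, 0.0107, 0.0162]
tcp_rot: [0.0, 0.034, 0.999, -0.0]
ft_force: [-2.4, 0.2, 0.1]
grip_width: 0.0701
finger_force: 1.6
```

```bash
cat >> h.py <<'E'
def look(n):
    from workcell import ctrl
    f=ctrl.grab_frame('top');im=f['img'];cv2.imwrite(f'pics/{n}.png',cv2.resize(im[135:250,190:390,::-1],(800,460),interpolation=cv2.INTER_CUBIC))
    H,S,V=masks(im);bl=box(im.shape,195,140,300,245)&(H>100)&(H<125)&(S>120)
    c=np.vstack(cv2.findContours(bl.astype(np.uint8),0,1)[0]);p=plane(f,cv2.convexHull(c)[:,0],.024).astype(np.float32)*1000
    print("plate",cv2.minAreaRect(p),cv2.boxPoints(cv2.minAreaRect(p)).round(1).tolist())
    return f
E
python3 -c "
from h import *
go(586,-0.3,16,90.3);look('t3')"
```

```text
[-59.8  -7.    0.2] [-0.01  0.05 -4.15] t 8.63 tcp [526.8  10.7  16.2]
plate ((599.4959716796875, -40.17024230957031), (59.82313537597656, 14.845885276794434), 0.20422863960266113) [[569.5999755859375, -32.900001525878906], [569.5999755859375, -47.70000076293945], [629.4000244140625, -47.5], [629.4000244140625, -32.599998474121094]]
```

Request:
drive_tool([
  [[-3,-0.4,0,0,0,-0.2],[-8,-1,0,0,0,-0.6],[-13,-1.6,0,0,0,-1],[-18,-2.2,0,0,0,-1.4],[-23,-2.8,0,0,0,-1.8],[-28,-3.4,0,0,0,-2.2],[-33,-4,0,0,0,-2.6],[-38,-4.6,0,0,0,-3],[-43,-5.2,0,0,0,-3.4],[-48,-5.8,0,0,0,-3.8],[-51,-6.2,0,0,0,-4.1],[-52,-6.3,0,0,0,-4.1]],
])

```text
time_s: 9.68
tcp_pos: [0.5782, 0.0009, 0.0162]
tcp_rot: [0.0, -0.002, 1.0, -0.0]
ft_force: [-2.4, 0.5, 0.4]
grip_width: 0.0697
finger_force: 1.3
```

```bash
python3 -c "
from h import *
from workcell import ctrl
go(590,-0.3,16,90.3)
f=ctrl.grab_frame('side');np.savez('s4.npz',**f);cv2.imwrite('pics/s4.png',cv2.resize(f['img'][150:270,160:330,::-1],(800,565),interpolation=cv2.INTER_CUBIC))"
```

```text
[-11.8  -1.3   0.2] [-0.01  0.05 -0.04] t 9.68 tcp [578.2   0.9  16.2]
```

View pics/s4.png

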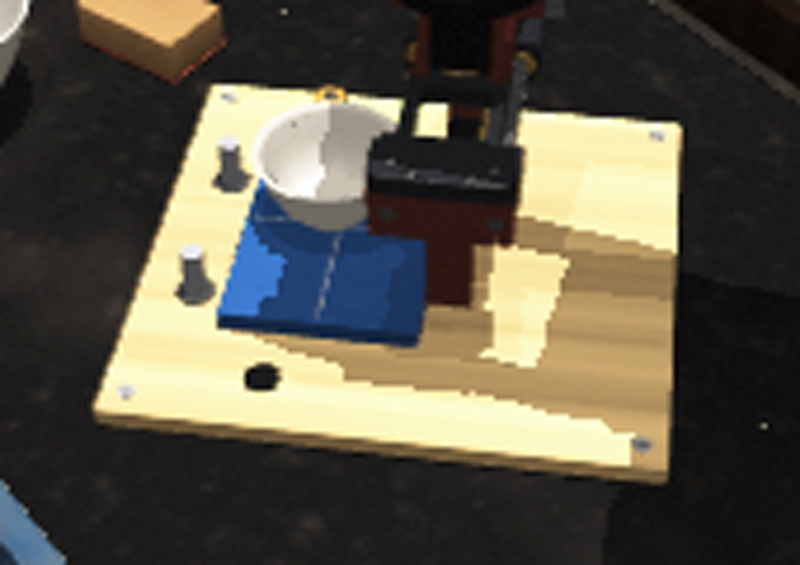

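The plate is square against the fingers. Its left-end top corners are at about (220,316) and (418,336), and a small gap to the dowels remains. The bowl is standing.

```bash
python3 -c "
from h import *
f=dict(np.load('s4.npz'))
P=lambda u,v,z:(plane(f,(160+u*170/800,150+v*120/565),z)*1000).round(1)
print(P(220,316,.024),P(418,336,.024),'dow',P(190,252,.04),P(230,145,.04),'far edge near dowR',P(260,182,.024))"
```

```text
[[685.2  74.6]] [[588.   74.2]] dow [[705.   49.1]] [[703.9 -33.1]] far edge near dowR [[686.9 -24. ]]
```

Request:
drive_tool([
  [[-2,-0.2,0,0,0,0],[-4,-0.4,0,0,0,0],[-6,-0.6,0,0,0,0],[-8,-0.8,0,0,0,0],[-9,-1,0,0,0,0],[-9,-1,0,0,0,0]],
])

```text
time_s: 10.23
tcp_pos: [0.5859, 0.0002, 0.0162]
tcp_rot: [-0.0, -0.002, 1.0, 0.0]
ft_force: [-4.0, 0.6, 2.1]
grip_width: 0.0701
finger_force: 1.8
```

Request:
drive_tool([
  [[-0.7,0,0,0,0,0],[-1.4,0,0,0,0,0],[-2,0,0,0,0,0],[-2,0,0,0,0,0]],
])

```text
time_s: 10.57
tcp_pos: [0.5876, 0.0002, 0.0162]
tcp_rot: [-0.001, -0.002, 1.0, -0.0]
ft_force: [-4.5, -0.7, 2.3]
grip_width: 0.0704
finger_force: 2.3
```

Request:
drive_tool([
  [[-0.5,0,0,0,0,0],[-1,0,0,0,0,0],[-1,0,0,0,0,0]],
])

```text
time_s: 10.82
tcp_pos: [0.5887, 0.0002, 0.0162]
tcp_rot: [-0.0, -0.002, 1.0, -0.0]
ft_force: [-5.6, -0.6, 3.0]
grip_width: 0.07
finger_force: 2.5
```

Request:
drive_tool([
  [[-0.5,0,0,0,0,0],[-1,0,0,0,0,0],[-1,0,0,0,0,0]],
])

```text
time_s: 11.07
tcp_pos: [0.5888, 0.0002, 0.0162]
tcp_rot: [-0.001, -0.002, 1.0, -0.0]
ft_force: [-7.0, 0.2, 5.3]
grip_width: 0.07
finger_force: 3.5
```

Request:
drive_tool([
  [[-0.5,0,0,0,0,0],[-1,0,0,0,0,0],[-1,0,0,0,0,0]],
])

```text
time_s: 11.32
tcp_pos: [0.5889, 0.0002, 0.0161]
tcp_rot: [-0.002, -0.002, 1.0, -0.0]
ft_force: [-8.7, -0.3, 7.7]
grip_width: 0.07
finger_force: 4.4
```

Request:
drive_tool([
  [[4,0,0,0,0,0],[14,0,0,0,0,0],[28,0,0,0,0,0],[34,0,-20,0,0,0],[34,0,-50,0,0,0],[34,0,-85,0,0,0],[34,0,-95,0,0,0],[34,0,-95,0,0,0]],
])

```text
time_s: 11.98
tcp_pos: [0.5606, -0.0004, 0.1146]
tcp_rot: [0.004, -0.002, 1.0, -0.001]
ft_force: [0.2, 0.6, -0.3]
grip_width: 0.0701
finger_force: 0.0
```

```bash
python3 -c "
from h import *
from workcell import ctrl
go(560,100,110,0.3);go(648,100,110,0.3)
f=ctrl.grab_frame('side');im=f['img'];np.savez('s5.npz',**f);cv2.imwrite('pics/s5.png',cv2.resize(im[150:270,160:330,::-1],(800,565),interpolation=cv2.INTER_CUBIC))
H,S,V=masks(im);bl=box(im.shape,160,150,330,270)&(H>100)&(H<125)&(S>120)
print(bl.sum(),rect(f,bl,.024)[1].round(1))"
```

```text
[  0.2 100.4   4.5] [ 0.34  0.45 89.94] t 11.98 tcp [ 5.606e+02 -4.000e-01  1.146e+02]
[-87.8 100.1   5.3] [ 0.34  0.45 89.94] t 11.98 tcp [ 5.606e+02 -4.000e-01  1.146e+02]
1194 [[600.6  78.7]
 [601.3 -67. ]
 [699.7 -66.6]
 [699.   79.1]]
```

View pics/s5.png

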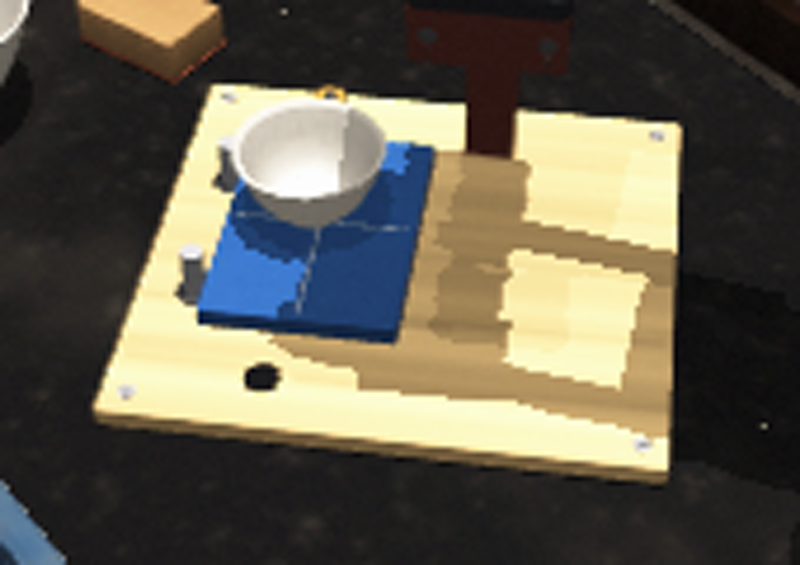

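The plate's far edge now meets the dowels and it is square, with its left end at y≈75. The bowl is still near the middle, toward the right. Next is the push from the left end.

Request:
drive_tool([
  [[0,20,4,0,0,7],[0,45,4,0,0,14],[0,75,4,0,0,21],[-5,95,4,0,0,28],[-20,100,4,0,0,35],[-35,100,4,0,0,42],[-50,100,4,0,0,49],[-65,100,4,0,0,56],[-78,100,4,0,0,63],[-88,100,4,0,0,70],[-88,100,4,0,0,77],[-88,100,4,0,0,84]],
], fingers=50)

```text
time_s: 13.03
tcp_pos: [0.6445, 0.1002, 0.1044]
tcp_rot: [-0.001, 0.67, 0.742, -0.001]
ft_force: [-0.6, 0.3, -0.1]
grip_width: 0.0499
finger_force: 0.0
```

```bash
python3 -c "
from h import *
go(648,100,16,0.3)"
```

```text
[-0.6  3.7 88.4] [-0.14  0.    5.58] t 13.03 tcp [644.5 100.2 104.4]
```

Request:
drive_tool([
  [[0,3,10,0,0,5.6],[0,3,40,0,0,5.6],[0,3,70,0,0,5.6],[0,3,84,0,0,5.6],[0,3,88,0,0,5.6],[0,3,88,0,0,5.6],[0,3,88,0,0,5.6]],
])

```text
time_s: 13.62
tcp_pos: [0.6476, 0.1007, 0.0185]
tcp_rot: [-0.0, 0.703, 0.711, -0.0]
ft_force: [0.7, 0.0, -0.1]
grip_width: 0.0497
finger_force: 0.0
```

```bash
python3 -c "
from h import *
go(648,68,16,0.3)"
```

```text
[-32.7   0.    2.5] [-0.05  0.01  0.33] t 13.62 tcp [647.6 100.7  18.5]
```

Request:
drive_tool([
  [[-4,0,2,0,0,0.3],[-9,0,2,0,0,0.3],[-12,0,2,0,0,0.3],[-14,0,2,0,0,0.3],[-16,0,2,0,0,0.3],[-18,0,2,0,0,0.3],[-20,0,2,0,0,0.3],[-22,0,2,0,0,0.3],[-24,0,2,0,0,0.3],[-26,0,2,0,0,0.3],[-28,0,2,0,0,0.3],[-28,0,2,0,0,0.3]],
])

```text
time_s: 14.62
tcp_pos: [0.6481, 0.0734, 0.0175]
tcp_rot: [-0.0, 0.705, 0.709, 0.0]
ft_force: [-0.9, 4.2, 3.7]
grip_width: 0.0496
finger_force: 2.2
```

Request:
drive_tool([
  [[-0.7,0,0,0,0,0],[-1.4,0,0,0,0,0],[-2,0,0,0,0,0],[-2,0,0,0,0,0]],
])

```text
time_s: 14.95
tcp_pos: [0.6481, 0.0716, 0.0175]
tcp_rot: [-0.0, 0.705, 0.709, 0.0]
ft_force: [-1.0, 5.5, 3.7]
grip_width: 0.0501
finger_force: 2.7
```

Request:
drive_tool([
  [[-0.7,0,0,0,0,0],[-1.4,0,0,0,0,0],[-2,0,0,0,0,0],[-2,0,0,0,0,0]],
])

```text
time_s: 15.28
tcp_pos: [0.6481, 0.0696, 0.0175]
tcp_rot: [-0.0, 0.705, 0.709, 0.0]
ft_force: [-1.7, 5.9, 4.3]
grip_width: 0.0497
finger_force: 2.7
```

Request:
drive_tool([
  [[-0.5,0,0,0,0,0],[-1,0,0,0,0,0],[-1,0,0,0,0,0]],
])

```text
time_s: 15.53
tcp_pos: [0.6481, 0.0692, 0.0175]
tcp_rot: [-0.001, 0.705, 0.709, 0.001]
ft_force: [-0.3, 7.0, 3.5]
grip_width: 0.05
finger_force: 3.7
```

Request:
drive_tool([
  [[-0.5,0,0,0,0,0],[-1,0,0,0,0,0],[-1,0,0,0,0,0]],
])

```text
time_s: 15.78
tcp_pos: [0.6481, 0.069, 0.0175]
tcp_rot: [-0.001, 0.705, 0.709, 0.001]
ft_force: [-0.1, 10.3, 3.5]
grip_width: 0.0497
finger_force: 5.3
```

Request:
drive_tool([
  [[-0.5,0,0,0,0,0],[-1,0,0,0,0,0],[-1,0,0,0,0,0]],
])

```text
time_s: 16.03
tcp_pos: [0.6481, 0.069, 0.0175]
tcp_rot: [-0.001, 0.705, 0.709, 0.002]
ft_force: [-1.1, 13.5, 3.2]
grip_width: 0.0499
finger_force: 6.9
```

Request:
drive_tool([
  [[-0.5,0,0,0,0,0],[-1,0,0,0,0,0],[-1,0,0,0,0,0]],
])

```text
time_s: 16.28
tcp_pos: [0.6481, 0.0688, 0.0175]
tcp_rot: [-0.002, 0.705, 0.709, 0.002]
ft_force: [-1.2, 17.1, 3.6]
grip_width: 0.0502
finger_force: 8.4
```

Request:
drive_tool([
  [[4,0,0,0,0,0],[12,0,0,0,0,0],[25,0,0,0,0,0],[34,0,-20,0,0,0],[34,0,-50,0,0,0],[34,0,-85,0,0,0],[34,0,-93,0,0,0],[34,0,-93,0,0,0]],
])

```text
time_s: 16.95
tcp_pos: [0.6506, 0.0993, 0.1135]
tcp_rot: [0.002, 0.705, 0.709, 0.002]
ft_force: [0.3, 0.2, -0.1]
grip_width: 0.05
finger_force: 0.0
```

```bash
python3 -c "
from h import *
go(560,-12,110,90.3)"
```

```text
[-110.7  -91.3    3. ] [  0.28   0.31 -89.94] t 16.95 tcp [650.6  99.3 113.5]
```

Request:
drive_tool([
  [[0,-15,3,0,0,-7],[0,-35,3,0,0,-14],[0,-60,3,0,0,-21],[-5,-80,3,0,0,-28],[-20,-91,3,0,0,-35],[-40,-91,3,0,0,-42],[-60,-91,3,0,0,-49],[-80,-91,3,0,0,-56],[-98,-91,3,0,0,-63],[-108,-91,3,0,0,-70],[-111,-91,3,0,0,-77],[-111,-91,3,0,0,-84]],
], fingers=70)

```text
time_s: 17.95
tcp_pos: [0.5564, -0.0138, 0.1054]
tcp_rot: [-0.001, 0.047, 0.999, -0.0]
ft_force: [-0.0, 0.4, 0.4]
grip_width: 0.0703
finger_force: 0.0
```

```bash
python3 -c "
from h import *
from workcell import ctrl
go(568,-12,17,90.3)
f=ctrl.grab_frame('side');im=f['img'];np.savez('s6.npz',**f)
H,S,V=masks(im);bl=box(im.shape,160,150,330,270)&(H>100)&(H<125)&(S>120)
print(bl.sum(),rect(f,bl,.024)[1].round(1))"
```

```text
[-11.7   3.   88.4] [-0.02 -0.16 -5.7 ] t 17.95 tcp [556.4 -13.8 105.4]
1165 [[600.5  66.6]
 [601.3 -79.3]
 [699.9 -78.7]
 [699.1  67.1]]
```

Request:
drive_tool([
  [[-2,3,10,0,0,-5.7],[-5,3,40,0,0,-5.7],[-5,3,70,0,0,-5.7],[-5,3,84,0,0,-5.7],[-5,3,88,0,0,-5.7],[-5,3,88,0,0,-5.7],[-5,3,88,0,0,-5.7]],
])

```text
time_s: 18.58
tcp_pos: [0.5627, -0.0102, 0.019]
tcp_rot: [-0.0, 0.0, 1.0, -0.0]
ft_force: [0.4, -0.3, 1.0]
grip_width: 0.0698
finger_force: 0.0
```

```bash
python3 -c "
from h import *
go(588,-12,17,90.3)"
```

```text
[-25.3  -1.8   2. ] [-0.01 -0.04 -0.32] t 18.58 tcp [562.7 -10.2  19. ]
```

Request:
drive_tool([
  [[-5,-1.8,2,0,0,-0.3],[-11,-1.8,2,0,0,-0.3],[-17,-1.8,2,0,0,-0.3],[-21,-1.8,2,0,0,-0.3],[-23,-1.8,2,0,0,-0.3],[-25,-1.8,2,0,0,-0.3],[-26,-1.8,2,0,0,-0.3],[-27,-1.8,2,0,0,-0.3],[-28,-1.8,2,0,0,-0.3],[-28,-1.8,2,0,0,-0.3]],
])

```text
time_s: 19.42
tcp_pos: [0.589, -0.0119, 0.0169]
tcp_rot: [-0.002, -0.003, 1.0, 0.0]
ft_force: [-5.1, -0.5, 4.1]
grip_width: 0.0698
finger_force: 2.5
```

Request:
drive_tool([
  [[-0.7,0,0,0,0,0],[-1.5,0,0,0,0,0],[-2,0,0,0,0,0],[-2,0,0,0,0,0]],
])

```text
time_s: 19.75
tcp_pos: [0.589, -0.0119, 0.0167]
tcp_rot: [-0.003, -0.003, 1.0, 0.0]
ft_force: [-8.6, -0.7, 7.3]
grip_width: 0.0701
finger_force: 4.5
```

Request:
drive_tool([
  [[-0.7,0,0,0,0,0],[-1.5,0,0,0,0,0],[-2,0,0,0,0,0],[-2,0,0,0,0,0]],
])

```text
time_s: 20.08
tcp_pos: [0.5891, -0.0118, 0.0165]
tcp_rot: [-0.005, -0.003, 1.0, 0.0]
ft_force: [-12.7, -1.5, 9.4]
grip_width: 0.0703
finger_force: 6.4
```

Both contacts are firm. I'll retreat clear and check with the last picture.

Request:
drive_tool([
  [[4,0,0,0,0,0],[14,0,0,0,0,0],[28,0,0,0,0,0],[38,0,-20,0,0,0],[50,0,-50,0,0,0],[60,0,-85,0,0,0],[70,0,-120,0,0,0],[70,0,-130,0,0,0],[70,0,-130,0,0,0]],
])

```text
time_s: 20.83
tcp_pos: [0.5275, -0.0129, 0.1504]
tcp_rot: [0.004, -0.003, 1.0, -0.001]
ft_force: [0.4, -1.1, -0.2]
grip_width: 0.0702
finger_force: 0.0
```

Request:
drive_tool([
  [[0,35,0,0,0,0],[0,75,0,0,0,0],[0,115,0,0,0,0],[0,155,0,0,0,0],[0,195,0,0,0,0],[0,235,0,0,0,0],[0,270,0,0,0,0],[0,290,0,0,0,0],[0,300,0,0,0,0],[0,300,0,0,0,0]],
])

```text
time_s: 21.67
tcp_pos: [0.5227, 0.2893, 0.1453]
tcp_rot: [-0.001, -0.004, 1.0, -0.0]
ft_force: [0.2, 0.2, 0.4]
grip_width: 0.0698
finger_force: 0.0
```

```bash
python3 -c "
from h import *
f=look('tf')
k=lambda u,v,z:(plane(f,(u,v),z)*1000).round(1)
im=f['img'];H,S,V=masks(im)
"
```

```text
plate ((650.6541137695312, -13.238021850585938), (96.70275115966797, 134.2806854248047), 0.18800653517246246) [[602.0999755859375, 53.70000076293945], [602.5, -80.5], [699.2000122070312, -80.19999694824219], [698.7999877929688, 54.099998474121094]]
```

View pics/tf.png

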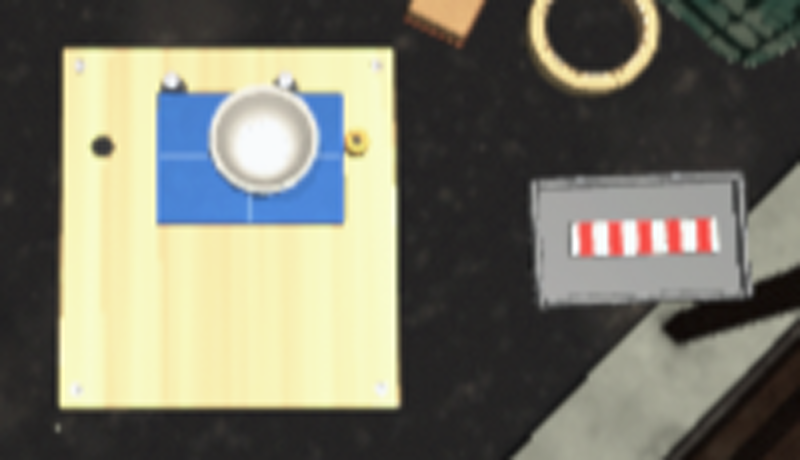

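```bash
python3 -c "
from h import *
f=dict(np.load('top.npz'))
print(plane(f,[(256,169.75),(248.5,204.3)],.067)*1000)"
```

```text
[[654.6667145  -23.20413389]
 [554.67639656  -2.04971716]]
```

```bash
python3 -c "
from workcell import ctrl
print(ctrl.sign_off())"
```

```text
the job is handed in; nothing more can be done
None
```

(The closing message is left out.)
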